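Seat the coarse pitch leaf in the spindle thread

ROBOT

A 6-joint arm with a two-finger parallel gripper is mounted at the origin on the work surface. World frame = base frame: x ahead of the robot, y to its left, z up, the work surface at z = 0. Lengths are in m, angles in rad, forces in N, time in s.
With the tool pointing down it reaches from about 0.375 to 0.825 m from the base axis. Payload 5.5 kg.
Tool frame: the origin (TCP) lies between the finger pads; the fingertips stand 22 mm ahead of it and the grasp point (between the pads) lies 3 mm ahead of it; z points along the fingers, y is the line along which they close (so a half turn about z gives the same grasp; the last joint's range is limited). The gripper opens to 85 mm and grips with 20 to 120 N. Pads are 22 mm wide; open, the fingers measure 114 mm over their backs; the gripper's body (76 mm by 85 mm) begins 54 mm behind the grasp point. The pads swing forward as they close: fully open they stand 13 mm farther back than shut.
Start: joints at [-1.102, 0.314, -0.047, 1.21, 0, 1.571], TCP at [0.271, -0.535, 0.253] pointing down, gripper open.
Joint ranges: [-2.67, 2.67], [-0.69, 1.73], [-1.03, 1.25], [-2.08, 2.16], [-1.42, 1.45], [-3.14, 3.14]. Speed limits (rad/s): [2.39, 2.39, 3.01, 3.14, 3.14, 3.14].

INTERFACE

Orientations are given as a unit quaternion [w, x, y, z].
In Python, from cell import arm gives the robot as it stands.
- The arm moves only by the shell command python3 -m crank 'ROWS' [FORCE]. ROWS is JSON, a list of rows, each a list of 7 numbers: the shift along the tool's x, y, z as a fraction of full scale, then the turn, a rotation vector about the tool's x, y, z as a fraction of full scale, then the gripper's target within -1 to 1 (shut at 1, half-way at 0, fully open at -1). A call has 1 to 8 rows; each row is the pose to reach, as a shift and turn from the pose commanded when the call began, along the tool's axes at that moment; what a row does not reach only later rows make up. Full scale, the value 1, is 150 mm for a shift and 90 degrees for a turn. A row lasts 1/12 s, in which the tool goes at most 41.7 mm and 7.16 degrees, less where a joint would pass 70% of its speed; a pose out of reach is approached as far as the arm can. A call with a number of a shift or a turn outside -1 to 1 is refused whole. A call with a gripper value outside its range is refused whole. The fingers move at their own pace and stop on an object; FORCE is the grip in N (left out, the last holds). Time passes only in rows, so rows that repeat a pose let the fingers close. It gives the time, the measured TCP pose, the force, the opening and the grip force at its end, in the units of the state.
- arm.sense(): the state, without advancing time (a new reading comes with each control period).
- arm.grab_frame(name): name is "scene" or "top" or "wrist"; returns (picture, depth): 480x640x3 uint8, blue, green, red; 480x640 float32, m along the optical axis (not along the pixel's ray), 0 where there is no reading.
- arm.get_calibration(name): a dict with "fx", "fy", "cx", "cy" (pixels), "k1" (the pictures are not rectified: a ray, as slopes to the right and down, at radius r is drawn at 1 + k1 r^2 times it, then the intrinsics apply), "cam_to_world" (4x4, takes a point from camera to world coordinates); the wrist camera has in their place "hand_eye" (4x4, takes a point from camera to tool coordinates, whose origin is the TCP and whose axes are the flange's). Camera axes: x right, y up, looking along -z (the intrinsics and any distortion apply to the point x, -y, -z); pixel columns grow to the right and rows downward; lengths in m; the calibration is good to about 2 mm. A picture is of the moment at which its call begins: read the wrist's pose just before it. get_calibration takes no time and is no camera call.
- arm.finish_job(): hands the job in; it is judged then, once.
Trained networks look in the newest picture that a camera, given by its name, has taken for a name from the list of things; names that differ only in an ending like _2 or _b are one class to them, and where a whole thing is asked for, a point or a joint stands for the part that bears it (a point fixed in the world has none). Each returns a list of dicts, best first, with "score" (0 to 1); they miss things now and then, are a little off and sometimes report something else, mostly with a low value. They report only what shows in the picture. A call takes as long as a camera call. They do not tell look-alikes from the thing itself.
- arm.trace(name, camera): "region" (480x640 bool, what is visible of it) and "bbox" ([left, top, right, bottom] in pixels, round what is visible of it).
The state is a dict: "clock": time; "joint_positions": joint angles; "qvel": joint speeds; "effort": joint torques, N m; "tcp_pos": TCP position; "tcp_rot": TCP orientation; "ft_force": force on the tool from outside, world axes, zero at the start; "moment": the same for the moment, N m; "grip_width": finger opening in m; "gripper_force": force on a finger pad.
Only numpy, scipy, OpenCV 4.12 (cv2) and the standard library are available. Lean on these libraries where they do the work, as an engineer would, in place of code of your own. Each camera call takes 0.05 s, during which the arm holds its last target. There are 200 camera calls.

TASK

Take the coarse thread pitch leaf (the larger of the two) out of its oak rack, stand it teeth-down in the slots of the two guide forks on the checking cradle, and feel along the spindle until all its teeth drop into the thread; keep it level, and stop sliding once they drop so as not to lever on the teeth. Then press it home with a light downward push of about 6 N for a moment to check that it sits flat, and let go, leaving it standing there fully seated. Be gentle: nothing may ever bear on the spindle or its saddle with more than about 20 N, and leave the other things on the desk where they are.

Things in the scene. Friction and masses are not known exactly. Their poses are not given: they have to be found in the camera images.
- leaf_mid (a point): Centre of the coarse leaf (loose, 0.11 kg), the bigger leaf. Steel blade 6 mm thick, 48 long; below it 5 square teeth, pitch 10, 4 long, 4 deep; on top a dark wood handle 11 thick, 40 long, 34 high. 76 mm tall: tooth tips 38 below this point, blade edge 34 below, handle 4 to 38 above. z up, y along the blade, x across it. Its ends are alike: either way round will do.
- fine_leaf_mid (a point): Fine pitch leaf (loose), a bystander: same make, 62 mm tall, blade 34.5 mm long, 6 fine teeth of pitch 6 mm, handle 24 mm long; it does not fit the thread. The point is its centre, 31 mm above the tooth tips; axes as for the coarse leaf. It stands in the other bay of the rack.
- rack: Oak leaf rack, fixed: foot 50 x 156 x 6 mm; origin at the centre of its underside, y along its length. Two bays end to end, centred at y = -36 and +36 mm; a leaf stands on its teeth on the foot, its length along y, between clips 28 mm high that leave 8 mm for the blade. Either leaf may be in either bay; lift straight up.
- cradle: Checking cradle, fixed: aluminium base 74 x 216 x 14 mm, origin at the centre of its underside, y along the spindle. It carries two brass guide forks over the spindle, at y = -18 and +18 mm, each 6 mm thick along y and 54 mm wide across.
- slot (a point): Middle between the two forks, at the top of their straight slots (88 mm above the table); axes as the cradle's. Both slots lie at x = 0, 8 mm wide, from 17 mm below this point up to it, then flare out for 7 mm more. The leaf's 6 mm blade goes down through both, its length along y, and can slide along y in them.
- saddle: Sprung saddle in the cradle, carrying the spindle along y. Origin on the crest line, the top of the thread, midway between the forks (69 mm above the table at rest); axes as the cradle's. Pressed, it starts to sink at 1.5 N, then 1 N per mm, damped 0.08 N per mm/s, to a stop at 12 mm; let go it springs back up. It does not give along y.
- thread (a point): The saddle's origin. Square thread, 30 mm over crests, 21 core, pitch 10; crests 4.4 wide, grooves 5.6; threaded y = -50 to 50. WHERE the grooves lie along y is not told by any pose: it differs each time, so feel or look for it; it is never right with the leaf at y = 0, but 1.5 to 8.5 mm off to either side. Leaf centre is 38 mm above this point with its teeth on the crests, 34 with teeth in grooves.
- wheel: Brass escapement wheel lying flat (loose), 44 mm across, 10 mm high; origin under its centre. Bystander.
- bob: Nickel pendulum bob (loose), 34 mm across, 34 mm high; origin under its centre. Bystander.
- case: Maple pyramid metronome case (loose), base 112 mm square, 215 mm high; origin under its centre. Bystander.
- tweezers: Steel tweezers stand (loose), 45 x 70 mm, 115 mm high with three tweezers; origin under its centre. Bystander.
- driver: Screwdriver lying on the desk (loose), 150 mm long. Bystander.
- oil: Small amber oil jar (loose), 38 mm across, 55 mm high; origin under its centre. Bystander.
There are look-alikes about, which are no part of the job. Leave any turquoise look-alike of the cradle alone.

How it is judged:
On the way, in this order (a step that is already met when the one before it is completed fails the run):
1. the coarse leaf is lifted clear of the rack's clips (height (world z) of leaf_mid above 0.072 m), for 0.1 s.
2. the coarse leaf, its teeth down in the thread and level within 0.03 rad, is pressed home so that the saddle sinks 2 mm or more (about 3.5 N) for 0.3 s (z of leaf_mid in the frame of saddle between 0.03 and 0.0355 m and x of leaf_mid in the frame of saddle between -0.005 and 0.005 m and y of leaf_mid in the frame of saddle between -0.02 and 0.02 m and angle between leaf_mid's own y axis and vertical between 1.521 and 1.621 rad and angle between leaf_mid's own z axis and vertical below 0.13 rad and angle between leaf_mid's own y axis and vertical between 1.541 and 1.601 rad and height (world z) of saddle below 0.067 m and contact force between leaf and saddle above 2 N), for 0.3 s.
At the end, for the whole second after the job is handed in: The coarse leaf stands released and at rest in the fork slots, teeth in the thread: centre 30 to 35.5 mm above the crest line (34 seated, 38 on the crests), within 5 mm of it sideways, 20 mm of the saddle's middle along it, its length level within 0.05 rad, upright within 0.13 rad (z of leaf_mid in the frame of saddle between 0.03 and 0.0355 m and x of leaf_mid in the frame of saddle between -0.005 and 0.005 m and y of leaf_mid in the frame of saddle between -0.02 and 0.02 m and angle between leaf_mid's own y axis and vertical between 1.521 and 1.621 rad and angle between leaf_mid's own z axis and vertical below 0.13 rad and linear speed of leaf below 0.01 m/s); the robot touches nothing.
It fails at once if the leaf is cocked by more than 0.05 rad along its length while on the thread (prying its teeth) (z of leaf_mid in the frame of saddle between 0.03 and 0.04 m and x of leaf_mid in the frame of saddle between -0.006 and 0.006 m and y of leaf_mid in the frame of saddle between -0.03 and 0.03 m and (angle between leaf_mid's own y axis and vertical above 1.621 rad or angle between leaf_mid's own y axis and vertical below 1.521 rad)).
It fails at once if something bears on the spindle or its saddle with more than 20 N (contact force between saddle and anything else above 20 N).
It fails at once if a bystander is moved by more than 20 mm (distance of any of fine_leaf_mid, wheel, bob, case, tweezers, driver, oil from where it was at the start of the episode above 0.02 m).
It also fails if it takes over 54 s, if anything falls off the work surface, if the arm or the gripper's body presses on something with over 40 N, if the wrist force passes 120 N, or if a joint passes its speed limit or range.

## Working session

There is one attempt and no reset: what is moved stays moved. The work goes in short steps, Python scripts to look and compute and a shell command to move; the robot and the scene stay as the last step left them, time stands still between calls to the robot, and variables do not carry over. Pictures are saved under pics/ and viewed, at most 10 in all, crops included, and the job is handed in when it is done.

```bash
ls; mkdir -p pics; cat > h.py <<'E'
import numpy as np, cv2
from cell import arm
from scipy.spatial.transform import Rotation as R
def T():
    s=arm.sense(); M=np.eye(4); q=s["tcp_rot"]; M[:3,:3]=R.from_quat([q[1],q[2],q[3],q[0]]).as_matrix(); M[:3,3]=s["tcp_pos"]; return M
def look(name):
    t=T(); im,d=arm.grab_frame(name); c=arm.get_calibration(name)
    C=np.array(c["cam_to_world"]) if "cam_to_world" in c else t@np.array(c["hand_eye"])
    return im,d,c,C
def rays(c,uv):
    K=np.array([[c["fx"],0,c["cx"]],[0,c["fy"],c["cy"]],[0,0,1.]])
    return cv2.undistortPoints(np.array(uv,float).reshape(-1,1,2),K,np.array([c["k1"],0,0,0,0]))[:,0]
def pts(c,C,d,uv):
    uv=np.array(uv); r=rays(c,uv); z=d[uv[:,1].astype(int),uv[:,0].astype(int)][:,None]
    P=np.hstack([r[:,:1]*z,-r[:,1:]*z,-z]); P=P[z[:,0]>0]
    return P@C[:3,:3].T+C[:3,3]
def atz(c,C,uv,z):
    r=rays(c,uv); D=np.hstack([r[:,:1],-r[:,1:],-np.ones((len(r),1))])@C[:3,:3].T
    return C[:3,3]+D*((z-C[2,3])/D[:,2])[:,None]
def cloud(c,C,d,reg):
    v,u=np.nonzero(reg&(d>0)); return pts(c,C,d,np.c_[u,v])
E
python3 - <<'E'
from h import *
for n in("top","scene"):
    im,d,c,C=look(n); cv2.imwrite(f"pics/{n}.png",im); print(n,C.round(3).tolist(),c["fx"])
    for o in("leaf_mid","fine_leaf_mid","rack","cradle","saddle"):
        for r in arm.trace(o,n)[:3]:
            P=cloud(c,C,d,r["region"]); print(o,round(r["score"],2),np.round(r["bbox"]),len(P), P.min(0).round(3) if len(P) else 0,P.max(0).round(3)if len(P) else 0)
E
```

```text
pics
top [[0.006, 0.991, -0.135, 0.347], [-1.0, 0.005, -0.006, -0.084], [-0.005, 0.135, 0.991, 1.551], [0.0, 0.0, 0.0, 1.0]] 622.2332856669351
fine_leaf_mid 0.69 [188. 234. 208. 245.] 68 [0.516 0.207 0.051] [0.532 0.244 0.091]
fine_leaf_mid 0.49 [223. 246. 232. 252.] 47 [0.494 0.145 0.034] [0.508 0.167 0.077]
rack 0.73 [187. 226. 244. 265.] 1081 [ 0.466  0.114 -0.007] [0.559 0.271 0.076]
cradle 0.91 [363. 277. 448. 348.] 2511 [ 0.258 -0.39  -0.005] [ 0.431 -0.178  0.102]
cradle 0.8 [328. 199. 417. 253.] 2545 [ 0.491 -0.317 -0.007] [ 0.636 -0.091  0.103]
cradle 0.73 [336. 207. 412. 246.] 1143 [ 0.513 -0.298  0.011] [ 0.612 -0.108  0.103]
saddle 0.8 [369. 288. 444. 341.] 1179 [ 0.276 -0.374  0.005] [ 0.414 -0.197  0.098]
saddle 0.73 [334. 204. 412. 247.] 1181 [ 0.512 -0.302  0.008] [ 0.619 -0.106  0.098]
scene [[0.163, -0.78, 0.604, 1.251], [0.987, 0.13, -0.098, -0.183], [-0.002, 0.612, 0.791, 0.994], [0.0, 0.0, 0.0, 1.0]] 569.8109556142028
leaf_mid 0.7 [449. 207. 474. 239.] 499 [ 0.451  0.203 -0.003] [0.542 0.28  0.087]
fine_leaf_mid 0.75 [417. 211. 433. 230.] 270 [ 0.461  0.141 -0.002] [0.517 0.19  0.071]
fine_leaf_mid 0.71 [209. 242. 316. 298.] 3864 [ 0.478 -0.318 -0.005] [ 0.638 -0.092  0.098]
rack 0.68 [408. 216. 477. 249.] 1152 [ 0.463  0.114 -0.006] [0.563 0.277 0.034]
cradle 0.98 [170. 168. 266. 226.] 3069 [ 0.228 -0.39  -0.004] [ 0.438 -0.18   0.098]
cradle 0.7 [208. 238. 319. 298.] 3757 [ 0.488 -0.315 -0.005] [ 0.638 -0.092  0.098]
cradle 0.3 [360. 304. 379. 374.] 546 [ 0.678 -0.039 -0.003] [ 0.824 -0.007  0.031]
saddle 0.8 [175. 170. 257. 210.] 1251 [ 0.234 -0.373 -0.004] [ 0.415 -0.199  0.072]
saddle 0.72 [215. 244. 310. 282.] 1833 [ 0.47  -0.303 -0.004] [ 0.616 -0.105  0.094]
```

View pics/scene.png

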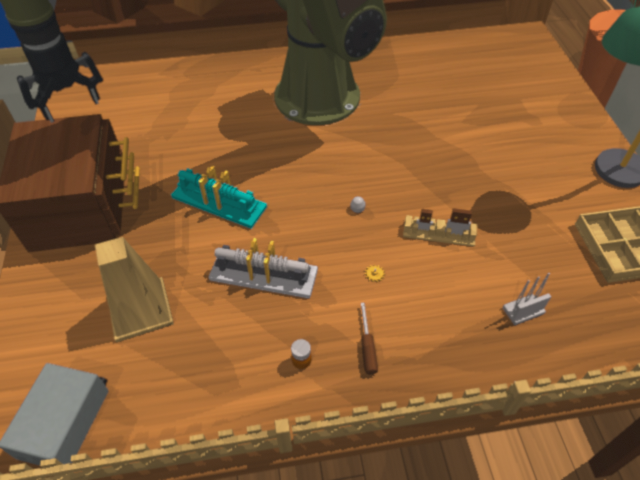

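View pics/top.png

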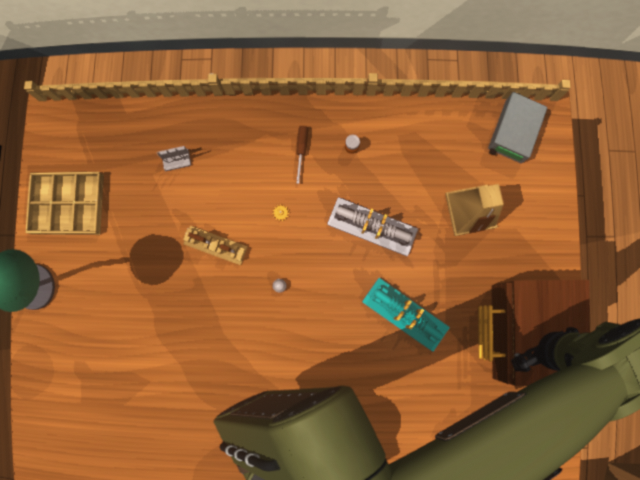

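The scene picture shows the two cradles: turquoise at (218,197), which is the look-alike, and grey aluminium at (263,270), which fits. The rack is at (440,228), with the larger handle at (461,217) and the smaller at (427,215). The larger one is the coarse leaf.

```bash
python3 - <<'E'
from h import *
for n in("top","scene"):
    im,d,c,C=look(n)
    if n=="scene": cv2.imwrite("pics/crop.png",cv2.resize(im[190:310,195:495],None,fx=2.6,fy=2.6,interpolation=cv2.INTER_CUBIC))
    for o in("rack","cradle"):
        for r in arm.trace(o,n)[:2]:
            P=cloud(c,C,d,r["region"]); lo,hi=(-.01,.02) 
            Q=P[(P[:,2]<hi)]
            print(n,o,r["score"],cv2.minAreaRect((Q[:,:2]*1000).astype(np.float32)))
    for o in("leaf_mid","fine_leaf_mid"):
        for r in arm.trace(o,n)[:2]:
            P=cloud(c,C,d,r["region"]); Q=P[P[:,2]>.045]; print(o,len(Q),Q.mean(0),cv2.minAreaRect((Q[:,:2]*1000).astype(np.float32)))
s=arm.sense(); print(s["tcp_pos"],s["tcp_rot"],s["ft_force"],s["grip_width"]); print(T().round(3)); print(np.round(arm.get_calibration("wrist")["hand_eye"],3),arm.get_calibration("wrist")["fx"])
E
```

```text
top rack 0.89 ((514.1226806640625, 192.69174194335938), (153.98635864257812, 49.1829833984375), 70.79964447021484)
top rack 0.72 ((535.1546630859375, 225.18389892578125), (7.4898834228515625, 0.0), -106.46312713623047)
top cradle 0.83 ((343.03704833984375, -285.4632568359375), (220.0691375732422, 78.99479675292969), 55.21513748168945)
top cradle 0.71 ((410.4270935058594, 27.917072296142578), (26.597412109375, 28.068340301513672), 75.16822052001953)
leaf_mid 96 [0.52362667 0.22237121 0.07648615] ((524.532470703125, 223.66937255859375), (42.95113754272461, 11.526265144348145), 71.45500946044922)
scene rack 0.7 ((509.7434387207031, 196.5433349609375), (160.40040588378906, 70.93573760986328), 70.87617492675781)
scene cradle 0.81 ((316.52105712890625, -279.1871337890625), (244.17510986328125, 131.84201049804688), 54.389991760253906)
scene cradle 0.55 ((553.4364013671875, -201.6173553466797), (223.7593994140625, 100.5672607421875), 67.8370132446289)
leaf_mid 263 [0.53016556 0.22442449 0.06857029] ((526.5238037109375, 224.5550079345703), (42.05158615112305, 17.661624908447266), 72.48719787597656)
fine_leaf_mid 120 [0.50629415 0.15665781 0.0598271 ] ((504.2186279296875, 157.8297119140625), (23.693523406982422, 13.427373886108398), 70.58667755126953)
[ 0.27107527 -0.53525961  0.25330527] [7.01194649e-06 9.72655203e-01 2.32253861e-01 1.87068926e-06] [-0.10438561  0.87736602  0.8896651 ] 0.08544356625137131
[[ 0.892  0.452  0.     0.271]
 [ 0.452 -0.892 -0.    -0.535]
 [ 0.     0.    -1.     0.253]
 [ 0.     0.     0.     1.   ]]
[[ 0.001  0.946  0.324  0.083]
 [ 1.    -0.    -0.001  0.   ]
 [-0.001  0.324 -0.946 -0.121]
 [ 0.     0.     0.     1.   ]] 353.8989514911827
```

View pics/crop.png

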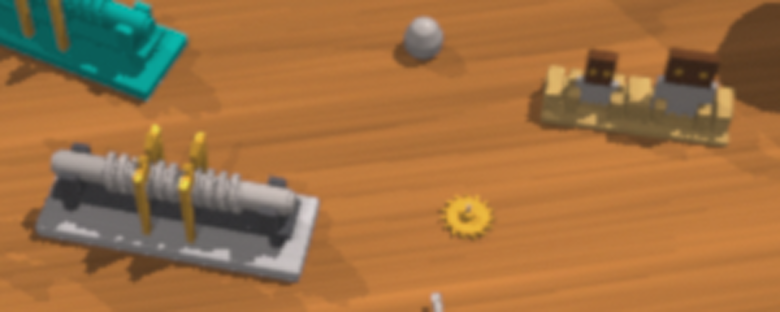

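The crop confirms it: the handle at (690,68) is clearly larger than the one at (600,68), so it is the coarse leaf. The grey cradle is at (180,205).

```bash
python3 -m crank '[[0.25,-0.25,-0.4,0,0,0,0],[0.5,-0.5,-0.5,0,0,0,0],[0.75,-0.75,-0.5,0,0,0,0],[1,-1,-0.5,0,0,0,0],[1,-1,-0.5,0,0,0,0],[1,-1,-0.5,0,0,0,0]]'
python3 -m crank '[[0.25,-0.25,0,0,0,0,0],[0.5,-0.5,0,0,0,0,0],[0.75,-0.75,0,0,0,0,0],[1,-1,0,0,0,0,0],[1,-1,0,0,0,0,0]]'
python3 -m crank '[[0.25,-0.25,0,0,0,0,0],[0.5,-0.5,0,0,0,0,0],[0.75,-0.75,0,0,0,0,0],[1,-1,0,0,0,0,0],[1,-1,0,0,0,0,0]]'
```

```text
clock: 1.6
tcp_pos: [0.3377, -0.3307, 0.3293]
tcp_rot: [0.0, 0.973, 0.233, 0.001]
ft_force: [-0.2, 0.2, 0.0]
grip_width: 0.0427
gripper_force: 0.0
clock: 2.02
tcp_pos: [0.4021, -0.1338, 0.3286]
tcp_rot: [0.0, 0.973, 0.232, 0.0]
ft_force: [1.5, -0.6, -0.2]
grip_width: 0.0428
gripper_force: 0.0
clock: 2.43
tcp_pos: [0.467, 0.0645, 0.3287]
tcp_rot: [0.0, 0.973, 0.232, 0.0]
ft_force: [0.7, -0.8, 0.0]
grip_width: 0.0429
gripper_force: 0.0
```

```bash
python3 -m crank '[[0.2,-0.2,0.1,0,0,-0.07,0],[0.4,-0.4,0.2,0,0,-0.14,0],[0.6,-0.6,0.4,0,0,-0.21,0],[0.82,-0.77,0.5,0,0,-0.28,0],[0.82,-0.77,0.66,0,0,-0.35,0],[0.82,-0.77,0.66,0,0,-0.42,0],[0.82,-0.77,0.66,0,0,-0.492,0],[0.82,-0.77,0.66,0,0,-0.492,0]]'
cat > leaf.py <<'E'
from h import *
im,d,c,C=look("wrist"); cv2.imwrite("pics/w1.png",im); t=T(); print(t.round(4))
for o in("leaf_mid","fine_leaf_mid"):
    for r in arm.trace(o,"wrist")[:2]:
        P=cloud(c,C,d,r["region"]); print(o,r["score"],r["bbox"],np.percentile(P[:,2],[5,50,95,99]).round(4))
        Q=P[P[:,2]>P[:,2].max()-.008]; print(len(Q),cv2.minAreaRect((Q[:,:2]*1000).astype(np.float32)),Q.mean(0), "tool:",((Q.mean(0)-t[:3,3])@t[:3,:3]*1000).round(1))
E
python3 leaf.py
```

```text
clock: 3.1
tcp_pos: [0.524, 0.2213, 0.2283]
tcp_rot: [-0.0, 0.812, 0.583, -0.001]
ft_force: [-0.2, -0.1, 0.1]
grip_width: 0.0424
gripper_force: 0.0
[[ 3.249e-01  9.457e-01 -6.000e-04  5.243e-01]
 [ 9.457e-01 -3.249e-01 -3.000e-04  2.211e-01]
 [-4.000e-04 -4.000e-04 -1.000e+00  2.290e-01]
 [ 0.000e+00  0.000e+00  0.000e+00  1.000e+00]]
leaf_mid 0.89 [309.1, 178.3, 328.3, 246.2] [0.047  0.0825 0.0837 0.0843]
694 ((527.2334594726562, 227.9495849609375), (39.1166877746582, 10.887226104736328), 70.92825317382812) [0.52729037 0.22888684 0.08258292] tool: [  8.4   0.4 146.4]
leaf_mid 0.26 [474.7, 0.8, 617.7, 96.7] [0.011  0.0252 0.0972 0.1142]
139 ((733.3232421875, 291.0629577636719), (3.195737600326538, 26.35134506225586), 11.87479305267334) [0.73314651 0.29146429 0.11435459] tool: [134.5 174.7 114.5]
fine_leaf_mid 0.65 [268.4, 370.3, 297.8, 409.1] [0.0074 0.0244 0.0344 0.0353]
303 ((414.8371276855469, 30.37933349609375), (23.785676956176758, 23.006011962890625), 5.930130481719971) [0.41628079 0.03228127 0.03203766] tool: [-213.6  -40.7  197.1]
fine_leaf_mid 0.61 [310.2, 253.5, 320.3, 307.3] [0.0074 0.065  0.0698 0.0702]
313 ((503.1922302246094, 160.04940795898438), (24.05893898010254, 9.868379592895508), 71.42391204833984) [0.50353593 0.16107114 0.0685383 ] tool: [-63.4  -0.  160.5]
```

View pics/w1.png

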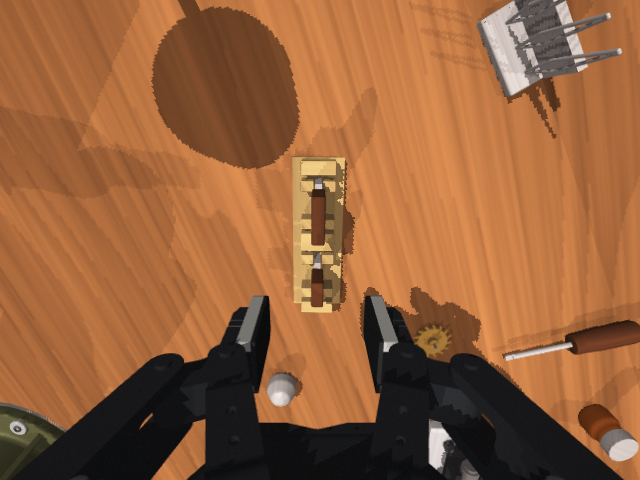

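The wrist picture shows the coarse handle at (318,212) in the rack's far bay and the fine one at (316,285). The fingers are lined up across it, 7.5 mm short along the blade.

```bash
python3 -m crank '[[0.05,0,0.25,0,0,0,0],[0.05,0,0.5,0,0,0,0],[0.05,0,0.75,0,0,0,0],[0.05,0,0.9,0,0,0,0],[0.05,0,0.9,0,0,0,0]]'
python3 -m crank '[[0,0,0.08,0,0,0,0],[0,0,0.15,0,0,0,0],[0,0,0.15,0,0,0,0],[0,0,0.15,0,0,0,1],[0,0,0.15,0,0,0,1],[0,0,0.15,0,0,0,1],[0,0,0.15,0,0,0,1],[0,0,0.15,0,0,0,1]]' 45
```

```text
clock: 3.67
tcp_pos: [0.5234, 0.2261, 0.0897]
tcp_rot: [-0.001, 0.814, 0.581, -0.004]
ft_force: [-0.9, -0.1, -0.5]
grip_width: 0.0431
gripper_force: 0.0
clock: 4.33
tcp_pos: [0.5276, 0.2283, 0.0731]
tcp_rot: [0.0, 0.813, 0.582, 0.001]
ft_force: [-0.5, -0.7, 7.0]
grip_width: 0.0101
gripper_force: 46.0
```

```bash
python3 -m crank '[[0,0,-0.15,0,0,0,1],[0,0,-0.35,0,0,0,1],[0,0,-0.6,0,0,0,1],[0,0,-0.8,0,0,0,1],[0,0,-1,0,0,0,1],[0,0,-1,0,0,0,1]]'
python3 - <<'E'
from h import *
t=T()
for n in("top","scene"):
    im,d,c,C=look(n); rs=arm.trace("cradle",n); 
    for r in rs[:3]:
        P=cloud(c,C,d,r["region"]); 
        Q=P[(P[:,2]<.022)&(P[:,2]>.008)]; g=P[P[:,2]>.08]; print(n,r["score"],r["bbox"],cv2.minAreaRect((Q[:,:2]*1000).astype(np.float32)) if len(Q)>3 else 0,len(g),g.mean(0))
print("delta to .565,-.203:",((np.array([.565,-.203,t[2,3]])-t[:3,3])@t[:3,:3]/.15).round(3))
E
```

```text
clock: 4.83
tcp_pos: [0.5299, 0.2293, 0.2287]
tcp_rot: [0.001, 0.813, 0.582, 0.005]
ft_force: [1.0, 1.0, -0.6]
grip_width: 0.0098
gripper_force: 45.4
top 0.9 [327.9, 198.5, 417.2, 254.0] ((562.69580078125, -202.77749633789062), (217.04759216308594, 75.54551696777344), 68.68710327148438) 101 [ 0.56073726 -0.20200733  0.08999073]
top 0.76 [360.0, 278.1, 447.0, 350.4] ((343.66363525390625, -284.74169921875), (215.39015197753906, 75.98514556884766), 54.710838317871094) 126 [ 0.34427477 -0.28364427  0.08984332]
scene 0.77 [172.8, 167.5, 266.8, 224.7] ((345.79754638671875, -285.58050537109375), (218.87474060058594, 76.84849548339844), 54.91669845581055) 187 [ 0.34633418 -0.28524961  0.08706413]
scene 0.61 [210.4, 238.2, 316.1, 297.0] ((565.0173950195312, -203.07614135742188), (215.78558349609375, 75.08723449707031), 68.6558609008789) 182 [ 0.56583809 -0.20430208  0.08783908]
delta to .565,-.203: [-2.651  1.154 -0.009]
```

```bash
python3 -m crank '[[-0.15,0.07,0,0,0,0,1],[-0.4,0.18,0,0,0,0,1],[-0.67,0.29,0,0,0,0,1],[-0.94,0.4,0,0,0,0,1]]'
python3 -m crank '[[-0.25,0.1,0,0,0,0,1],[-0.5,0.2,0,0,0,0,1],[-0.75,0.3,0,0,0,0.02,1],[-0.9,0.4,0,0,0,0.026,1]]'
python3 -m crank '[[-0.25,0.12,0,0,0,0,1],[-0.5,0.24,0,0,0,0,1],[-0.73,0.34,0,0,0,0,1],[-0.81,0.35,0,0,0,0,1],[-0.81,0.35,0,0,0,0,1],[-0.81,0.35,0,0,0,0,1]]'
cat > fork.py <<'E'
from h import *
import sys
im,d,c,C=look("wrist"); cv2.imwrite(f"pics/{sys.argv[1]}.png",im); t=T(); print(t.round(4))
for o in("cradle","saddle","leaf_mid"):
    for r in arm.trace(o,"wrist")[:1]:
        P=cloud(c,C,d,r["region"]); L=(P-t[:3,3])@t[:3,:3]*1000
        print(o,r["score"],r["bbox"])
        if o=="cradle":
            Q=P[(P[:,2]<.02)&(P[:,2]>.008)]; print("base",cv2.minAreaRect((Q[:,:2]*1000).astype(np.float32)))
        g=L[(P[:,2]>.085)&(P[:,2]<.105)]; print(len(g),g.min(0),g.max(0)) if len(g) else 0
np.savez("w.npz",im=im,d=d,C=C,t=t)
E
python3 fork.py w2
```

```text
clock: 5.37
tcp_pos: [0.5364, 0.078, 0.2196]
tcp_rot: [-0.001, 0.813, 0.582, -0.002]
ft_force: [1.2, -0.1, -1.7]
grip_width: 0.0102
gripper_force: 45.2
clock: 5.7
tcp_pos: [0.5487, -0.0711, 0.2198]
tcp_rot: [-0.001, 0.826, 0.564, -0.002]
ft_force: [0.9, 0.7, -1.4]
grip_width: 0.0104
gripper_force: 45.2
clock: 6.2
tcp_pos: [0.5546, -0.2001, 0.2199]
tcp_rot: [-0.002, 0.826, 0.564, -0.001]
ft_force: [-0.6, 0.1, -1.9]
grip_width: 0.0103
gripper_force: 45.1
[[ 3.618e-01  9.322e-01 -2.500e-03  5.550e-01]
 [ 9.323e-01 -3.618e-01  1.700e-03 -1.993e-01]
 [ 7.000e-04 -2.900e-03 -1.000e+00  2.203e-01]
 [ 0.000e+00  0.000e+00  0.000e+00  1.000e+00]]
cradle 0.87 [104.4, 248.7, 218.2, 421.0]
base ((347.43798828125, -280.9066162109375), (208.20419311523438, 75.16510772705078), 55.34010314941406)
571 [-171.61541012 -195.30993931  122.44744662] [-128.15837414 -141.01965455  135.74543773]
saddle 0.73 [133.5, 276.0, 189.6, 392.8]
leaf_mid 0.73 [299.1, 236.8, 333.0, 395.7]
6 [-19.78616363  -5.80286348 129.8701728 ] [-14.70044525   4.95783596 132.29601271]
```

View pics/w2.png

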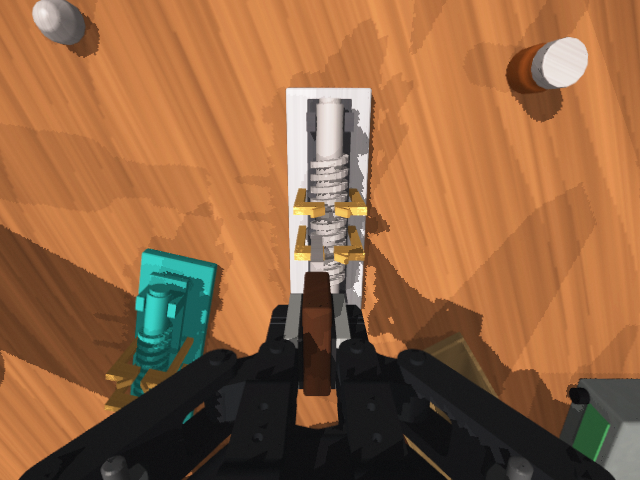

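The picture shows the grey cradle at (330,195), with brass prong pairs at rows 208 and 245 and slots near column 333. The leaf's end is at (318,255). The turquoise look-alike is at (175,320).

```bash
cat > m.py <<'E'
from h import *
w=np.load("w.npz"); im,d,C,t=[w[k] for k in("im","d","C","t")]; c=arm.get_calibration("wrist")
hsv=cv2.cvtColor(im,cv2.COLOR_BGR2HSV)
box=np.zeros(d.shape,bool); box[80:275,280:385]=1
y=box&(hsv[...,0]>15)&(hsv[...,0]<35)&(hsv[...,1]>150)&(hsv[...,2]>90)
v,u=np.nonzero(y&(d>0)); P=pts(c,C,d,np.c_[u,v]); L=(P-t[:3,3])@t[:3,:3]*1000
m=(P[:,2]>.08)
n,lab=cv2.connectedComponents(np.uint8(y),connectivity=4)
for k in range(1,n):
    s=(lab[v,u]==k)&m
    if s.sum()>15: print(k,s.sum(),"xyz lo",L[s].min(0).round(1),"hi",L[s].max(0).round(1),"zmax",P[s,2].max().round(4),"px",u[s].min(),u[s].max(),v[s].min(),v[s].max())
# base axis
v,u=np.nonzero(box&(d>0)); P=pts(c,C,d,np.c_[u,v]); Q=P[(P[:,2]>.009)&(P[:,2]<.019)]
print("base",cv2.minAreaRect((Q[:,:2]*1000).astype(np.float32)),"tool yaw",np.degrees(np.arctan2(t[1,0],t[0,0])))
L=(P-t[:3,3])@t[:3,:3]*1000
# spindle: midpoint across
g=(P[:,2]>.055)&(P[:,2]<.076)
for x in range(-20,90,10):
    s=g&(abs(L[:,0]-x)<5)
    if s.sum()>20: print("spin x",x,"y",L[s,1].min().round(1),L[s,1].max().round(1),"z",P[s,2].max().round(4))
cv2.imwrite("pics/crop2.png",cv2.resize(im[145:300,280:385],None,fx=5,fy=3.8,interpolation=cv2.INTER_CUBIC)) 
E
python3 m.py
```

```text
1 254 xyz lo [ 15.6 -16.7 122.5] hi [ 21.9   5.5 140.3] zmax 0.0979 px 294 324 204 217
2 235 xyz lo [ 15.4  13.5 122.4] hi [ 21.7  36.1 140.3] zmax 0.0979 px 335 365 204 217
6 87 xyz lo [-19.9 -16.6 129.8] hi [-14.1  -5.7 139.9] zmax 0.0906 px 295 309 249 259
7 347 xyz lo [-20.5  13.3 122.2] hi [-14.1  36.4 140.2] zmax 0.098 px 334 364 249 263
base ((571.2037963867188, -183.30267333984375), (174.36407470703125, 74.56178283691406), 68.62996673583984) tool yaw 68.78844356323964
spin x -20 y -15.0 36.5 z 0.0752
spin x -10 y -17.5 36.3 z 0.076
spin x 0 y -5.5 24.6 z 0.0712
spin x 10 y -0.4 19.4 z 0.0711
spin x 20 y -17.3 36.7 z 0.076
spin x 30 y -5.3 24.8 z 0.0714
spin x 40 y -5.2 24.7 z 0.0714
spin x 50 y -5.2 24.9 z 0.0719
spin x 60 y -0.4 24.1 z 0.067
spin x 70 y -7.9 27.8 z 0.0665
spin x 80 y -7.9 27.9 z 0.0666
```

View pics/crop2.png

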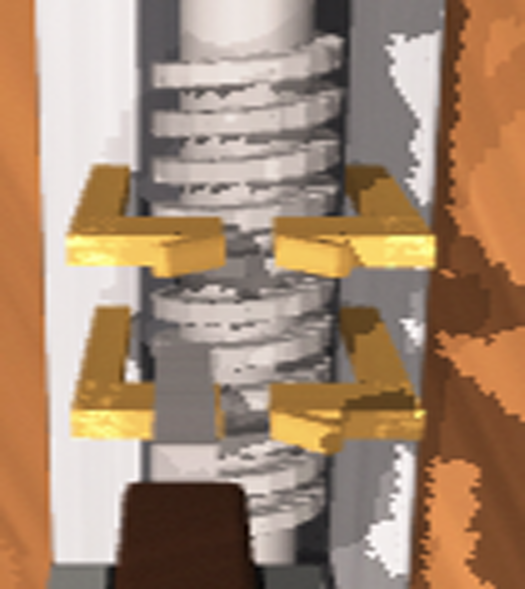

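```bash
cat >> m.py <<'E'
print('---')
s=abs(L[:,1]-9.7)<2.5
for x in np.arange(-12,56,1.):
    q=s&(abs(L[:,0]-x)<.5)
    if q.sum(): print(int(x),(P[q,2].max()*1000).round(1),q.sum(),end=' | ')
hb=np.zeros(d.shape,bool); hb[230:400,290:345]=1
v,u=np.nonzero(hb&(d>.08)&(d<.19)); P=pts(c,C,d,np.c_[u,v]); L=(P-t[:3,3])@t[:3,:3]*1000
top=(L[:,2]<-5)&(abs(L[:,1])<9); q=L[top]; print('\nhandle top',len(q),q.min(0).round(1),q.max(0).round(1),np.median(q,0).round(1))
b=(L[:,2]>10)&(L[:,2]<75)&(abs(L[:,1])<9); q=L[b]; print('blade',len(q),q.min(0).round(1),q.max(0).round(1),np.median(q,0).round(1))
E
python3 m.py | sed -n '/---/,$p'; python3 -c "
from h import *;t=T();print(t.round(4),arm.sense()['ft_force'])"
```

```text
---
-12 70.4 3 | -11 70.6 6 | -10 70.5 6 | -9 69.9 6 | -8 70.4 15 | -7 70.9 12 | -6 66.0 6 | -5 66.1 7 | -4 66.8 8 | -2 69.8 3 | -1 71.1 8 | 0 70.6 7 | 1 71.2 5 | 2 69.9 13 | 3 70.7 11 | 4 65.8 9 | 5 66.0 6 | 6 66.2 8 | 7 66.2 2 | 8 69.9 4 | 9 70.7 7 | 10 70.7 6 | 11 70.6 7 | 12 71.1 12 | 13 70.1 12 | 14 66.2 8 | 15 65.6 7 | 16 66.2 8 | 17 65.8 2 | 18 70.6 4 | 19 70.8 8 | 20 70.1 10 | 21 70.9 7 | 22 72.1 15 | 23 69.5 10 | 24 65.7 8 | 25 66.5 8 | 26 65.8 8 | 27 65.5 4 | 28 70.0 6 | 29 70.6 8 | 30 70.2 7 | 31 71.0 11 | 32 71.4 13 | 33 68.7 11 | 34 65.9 8 | 35 66.6 12 | 36 66.2 8 | 37 65.9 7 | 38 69.7 4 | 39 70.7 10 | 40 70.1 7 | 41 70.7 9 | 42 70.7 13 | 43 71.4 13 | 44 65.7 7 | 45 65.6 12 | 46 66.1 9 | 47 65.9 7 | 48 70.2 7 | 49 70.3 7 | 50 71.0 8 | 51 71.0 10 | 52 71.9 11 | 53 70.1 11 | 54 65.6 8 | 55 66.2 12 | 
handle top 4469 [-22.2  -9.  -48.3] [18.8  9.  -5. ] [ 4.9  0.3 -9.5]
blade 886 [ 9.3 -9.  10. ] [22.6  8.9 58.7] [18.4 -0.1 22.9]
[[ 3.599e-01  9.330e-01 -8.000e-04  5.558e-01]
 [ 9.330e-01 -3.599e-01  6.000e-04 -1.986e-01]
 [ 3.000e-04 -9.000e-04 -1.000e+00  2.214e-01]
 [ 0.000e+00  0.000e+00  0.000e+00  1.000e+00]] [ 0.60955412 -0.22958799 -1.36670546]
```

Teeth-to-groove: the thread profile gives a groove centre about 4.8 mm on the +x side of the slot middle. I'll hover with the teeth just above the flares and recheck.

```bash
python3 -m crank '[[0.02,0.03,0.1,0,0,0,1],[0.045,0.063,0.2,0,0,0,1],[0.045,0.063,0.28,0,0,0,1],[0.045,0.063,0.33,0,0,0,1],[0.045,0.063,0.33,0,0,0,1],[0.045,0.063,0.33,0,0,0,1]]'
cat > m2.py <<'E'
from h import *
im,d,c,C=look("wrist"); t=T(); print(t.round(4).tolist(),arm.sense()["ft_force"])
box=np.zeros(d.shape,bool); box[40:420,220:440]=1
v,u=np.nonzero(box&(d>0)); P=pts(c,C,d,np.c_[u,v]); L=(P-t[:3,3])@t[:3,:3]*1000
hsv=cv2.cvtColor(im,cv2.COLOR_BGR2HSV)[v,u]; y=(hsv[:,0]>15)&(hsv[:,0]<35)&(hsv[:,1]>150)&(hsv[:,2]>90)&(P[:,2]>.08)&(P[:,2]<.104)
for lo,hi in((-40,-5),(-5,40)):
    q=L[y&(L[:,0]>lo)&(L[:,0]<hi)]
    if len(q): print("fork",len(q),"x",np.percentile(q[:,0],[1,99]).round(1),"y",np.percentile(q[:,1],[.5,99.5]).round(1),"gap",np.sort(q[:,1])[np.argmax(np.diff(np.sort(q[:,1]))):][:2].round(1))
grey=hsv[:,1]<60
b=grey&(L[:,2]>25)&(L[:,2]<64)&(abs(L[:,1])<6)&(L[:,0]<30); q=L[b]
if len(q): print("blade",len(q),np.percentile(q,[2,50,98],axis=0).round(1))
hnd=~grey&(L[:,2]>-14)&(L[:,2]<-3)&(abs(L[:,1])<8); q=L[hnd]
print("handle",len(q),np.percentile(q,[1,50,99],axis=0).round(1))
sy=9.7 if 0 else 0
q=P[:,2]<.0665; s=(abs(L[:,1])<12)&(P[:,2]>.063)&(P[:,2]<.074)
for x in np.arange(-12,60,1.):
    k=s&(abs(L[:,0]-x)<.5)&(abs(L[:,1])<2.5)
    if k.sum(): print(int(x),(P[k,2].max()*1000).round(1),end=' | ')
cv2.imwrite("pics/w3.png",cv2.resize(im[100:400,210:450],None,fx=2,fy=2,interpolation=cv2.INTER_CUBIC))
E
python3 m2.py
```

```text
clock: 6.9
tcp_pos: [0.567, -0.1965, 0.1722]
tcp_rot: [-0.0, 0.825, 0.565, -0.0]
ft_force: [1.1, 0.2, -1.6]
grip_width: 0.01
gripper_force: 45.2
[[0.361, 0.9326, 0.0005, 0.5674], [0.9326, -0.361, -0.0001, -0.1968], [0.0, 0.0005, -1.0, 0.1729], [0.0, 0.0, 0.0, 1.0]] [ 0.31879936  0.11138166 -1.28477027]
fork 500 x [-26.7 -20.5] y [-28.5  25.1] gap [-9.4  8.8]
fork 909 x [ 9.  15.2] y [-28.3  24.5] gap [-5.7  3.4]
blade 399 [[18.6 -3.5 25.1]
 [23.  -0.7 36.1]
 [23.5  2.4 61.5]]
handle 2694 [[-19.6  -5.7 -10. ]
 [  2.7  -0.3  -8.8]
 [ 19.5   4.9  -3.5]]
8 64.9 | 9 66.3 | 10 65.0 | 11 69.3 | 12 70.1 | 13 70.1 | 14 70.4 | 15 70.8 | 16 70.3 | 17 68.3 | 18 66.1 | 19 66.3 | 20 65.6 | 21 65.2 | 22 71.0 | 23 70.6 | 24 71.4 | 25 71.4 | 26 70.4 | 27 67.1 | 28 66.2 | 29 65.7 | 30 66.2 | 32 70.7 | 33 70.9 | 34 71.1 | 35 71.0 | 36 71.4 | 37 66.5 | 38 66.2 | 39 66.3 | 40 66.8 | 41 65.0 | 42 70.5 | 43 70.0 | 44 71.2 | 45 70.7 | 46 71.0 | 47 66.0 | 48 66.8 | 49 65.7 | 50 65.9 | 51 66.7 | 52 66.2 | 53 66.2 | 54 67.2 | 55 66.4 | 56 67.1 | 57 65.8 | 58 65.7 | 59 66.5 |
```

View pics/w3.png

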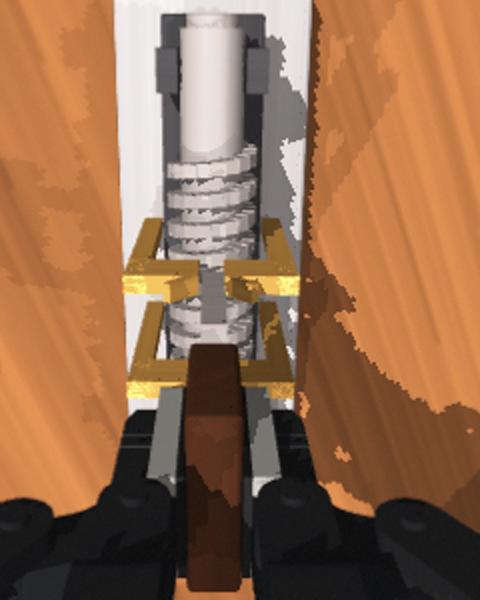

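The picture shows the blade end at (213,300), entering just right of the far fork's slot middle at (212,285). The numbers call for about -1 mm in y and -0.6 mm in x before lowering.

```bash
python3 -m crank '[[-0.004,-0.0067,0,0,0,0,1],[-0.004,-0.0067,0.03,0,0,0,1],[-0.004,-0.0067,0.06,0,0,0,1],[-0.004,-0.0067,0.09,0,0,0,1],[-0.004,-0.0067,0.12,0,0,0,1],[-0.004,-0.0067,0.15,0,0,0,1],[-0.004,-0.0067,0.15,0,0,0,1],[-0.004,-0.0067,0.15,0,0,0,1]]'
```

```text
clock: 7.62
tcp_pos: [0.5657, -0.1973, 0.1492]
tcp_rot: [-0.0, 0.825, 0.565, -0.0]
ft_force: [-0.5, -0.8, -0.4]
grip_width: 0.0106
gripper_force: 45.2
```

```bash
python3 -m crank '[[0,0,0.02,0,0,0,1],[0,0,0.04,0,0,0,1],[0,0,0.05,0,0,0,1],[0,0,0.05,0,0,0,1],[0,0,0.05,0,0,0,1]]'
python3 -m crank '[[0,0,0.01,0,0,0,1],[0,0,0.02,0,0,0,1],[0,0,0.02,0,0,0,1],[0,0,0.02,0,0,0,1]]'
```

```text
clock: 8.03
tcp_pos: [0.566, -0.1974, 0.1422]
tcp_rot: [-0.0, 0.825, 0.565, -0.0]
ft_force: [0.7, 0.7, -1.4]
grip_width: 0.0101
gripper_force: 45.2
clock: 8.37
tcp_pos: [0.5659, -0.1974, 0.1392]
tcp_rot: [-0.0, 0.825, 0.565, -0.0]
ft_force: [-0.4, -0.4, -1.6]
grip_width: 0.0102
gripper_force: 45.2
```

```bash
for i in 1 2 3; do case $i in 1) python3 -m crank '[[0,0,0.01,0,0,0,1],[0,0,0.013,0,0,0,1],[0,0,0.013,0,0,0,1],[0,0,0.013,0,0,0,1]]';; 2) python3 -m crank '[[0,0,0.01,0,0,0,1],[0,0,0.013,0,0,0,1],[0,0,0.013,0,0,0,1],[0,0,0.013,0,0,0,1]]';; 3) python3 -m crank '[[0,0,0.01,0,0,0,1],[0,0,0.013,0,0,0,1],[0,0,0.013,0,0,0,1],[0,0,0.013,0,0,0,1]]';; esac; done | grep -E 'tcp_pos|ft'
```

```text
tcp_pos: [0.566, -0.1974, 0.1373]
ft_force: [0.1, -0.3, -1.3]
tcp_pos: [0.566, -0.1974, 0.1353]
ft_force: [-0.1, 0.1, -1.0]
tcp_pos: [0.566, -0.1974, 0.1334]
ft_force: [-0.8, 0.1, -1.9]
```

No crest contact at a height 2.6 mm below where the crests would be, so the teeth have gone into the grooves. Next is a gentle press, watching the force.

```bash
python3 -m crank '[[0,0,0.01,0,0,0,1],[0,0,0.02,0,0,0,1],[0,0,0.02,0,0,0,1],[0,0,0.02,0,0,0,1]]'| grep -E 'tcp|ft'
python3 -m crank '[[0,0,0.006,0,0,0,1],[0,0,0.01,0,0,0,1],[0,0,0.01,0,0,0,1],[0,0,0.01,0,0,0,1]]'| grep -E 'tcp|ft'
```

```text
tcp_pos: [0.5662, -0.1975, 0.1307]
tcp_rot: [0.0, 0.825, 0.565, 0.0]
ft_force: [-0.0, 1.0, 1.3]
tcp_pos: [0.5662, -0.1974, 0.1292]
tcp_rot: [0.0, 0.825, 0.565, 0.0]
ft_force: [-0.4, 1.6, 3.4]
```

```bash
python3 -m crank '[[0,0,0.006,0,0,0,1],[0,0,0.01,0,0,0,1],[0,0,0.01,0,0,0,1],[0,0,0.01,0,0,0,1],[0,0,0.01,0,0,0,1],[0,0,0.01,0,0,0,1],[0,0,0.01,0,0,0,1],[0,0,0.01,0,0,0,1]]'| grep -E 'tcp|ft'
python3 - <<'E'
from h import *
for n in("scene",):
    im,d,c,C=look(n); cv2.imwrite("pics/s2.png",cv2.resize(im[190:310,195:335],None,fx=4,fy=4,interpolation=cv2.INTER_CUBIC))
print(arm.sense()["ft_force"],arm.sense()["moment"])
E
```

```text
tcp_pos: [0.5662, -0.1975, 0.1275]
tcp_rot: [0.0, 0.825, 0.565, 0.0]
ft_force: [0.6, -0.0, 4.4]
[0.29781187 1.25892147 3.48116293] [ 0.27081227 -0.09076235 -0.02486734]
```

View pics/s2.png

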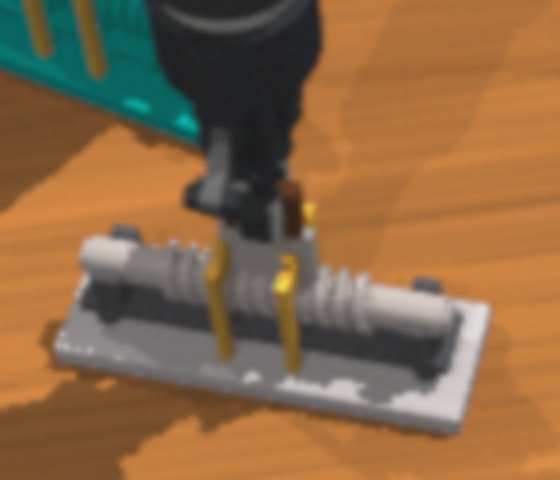

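The picture shows the blade level between the forks at (270,255), with the teeth in the thread. The press is about 5.7 N net with the saddle sunk about 4 mm. I'll ease off to the seated height, release and retreat.

```bash
python3 -m crank '[[0,0,-0.01,0,0,0,1],[0,0,-0.02,0,0,0,1],[0,0,-0.027,0,0,0,1],[0,0,-0.027,0,0,0,1],[0,0,-0.027,0,0,0,0],[0,0,-0.027,0,0,0,0],[0,0,-0.027,0,0,0,0],[0,0,-0.027,0,0,0,0]]'
python3 -m crank '[[0,0,-0.05,0,0,0,0],[0,0,-0.12,0,0,0,0],[0,0,-0.25,0,0,0,0],[0,0,-0.45,0,0,0,0],[0,0,-0.65,0,0,0,0],[0,0,-0.65,0,0,0,0]]'
python3 - <<'E'
from h import *
im,d,c,C=look("wrist"); cv2.imwrite("pics/w4.png",im[60:440,190:460])
for r in arm.trace("leaf_mid","wrist")[:1]:
    P=cloud(c,C,d,r["region"]); Q=P[P[:,2]>.125]; t=T(); L=(Q-t[:3,3])@t[:3,:3]*1000
    print(r["score"],r["bbox"],np.percentile(P[:,2],[50,95]),Q.mean(0)); A=np.c_[L[:,0],np.ones(len(L))]; k=Q[:,2]>np.median(Q[:,2])-.003; print(np.linalg.lstsq(A[k],Q[k,2]*1000,rcond=None)[0])
E
```

```text
clock: 11.42
tcp_pos: [0.5656, -0.1975, 0.1311]
tcp_rot: [-0.0, 0.825, 0.565, -0.0]
ft_force: [-0.2, -0.1, -0.2]
grip_width: 0.0426
gripper_force: 0.0
clock: 11.92
tcp_pos: [0.5692, -0.1986, 0.2367]
tcp_rot: [0.004, 0.825, 0.565, 0.003]
ft_force: [1.1, 0.7, 0.5]
grip_width: 0.0426
gripper_force: 0.0
0.72 [299.4, 196.7, 321.0, 282.3] [0.14143898 0.14259351] [ 0.56783316 -0.19586417  0.14075531]
[-7.41309670e-03  1.41668288e+02]
```

View pics/w4.png

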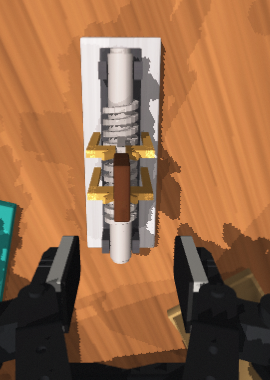

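The picture shows the leaf standing upright in both fork slots at (121,185), released. Its handle top is at 0.1415 m (0.141 when seated), and it is level within 0.008 rad.

```bash
python3 -c "
from cell import arm; print(arm.finish_job())"
```

```text
the job is handed in; nothing more can be done
None
```

I handed the job in at about 12 s of the 54 s allowed, and no verdict came back: the coarse leaf was pressed home at about 5.7 N, then released, and it stands level in both fork slots with its teeth in the thread.

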